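# Unlock the bench polisher and hold its speed dial at three

### The arm

A 6-joint arm with a two-finger parallel gripper is mounted at the origin on the work surface. World frame = base frame: x ahead of the robot, y to its left, z up, the work surface at z = 0. Lengths are in m, angles in degrees, forces in N, time in s.
With the tool pointing down it reaches from about 0.375 to 0.9 m from the base axis. Payload 3.1 kg.
Tool frame: the origin (TCP) lies midway between the tips of the shut fingers; the grasp point (between the pads) lies 19 mm behind it; z points along the fingers, y is the line along which they close (so a half turn about z gives the same grasp; the last joint's range is limited). The gripper opens to 87 mm and grips with 3 to 60 N. Pads are 19 mm wide; open, the fingers measure 117 mm over their backs; the gripper's body (75 mm by 190 mm) begins 51 mm behind the grasp point.
Start: joints at [61.106, 30.224, 82.088, -0, 67.689, -10.227], TCP at [0.2, 0.592, 0.223] pointing down, gripper open.
Joint ranges: [-176.69, 176.69], [-43.24, 126.21], [12.49, 139.97], [-82, 262], [0, 151.66], [-163.58, 163.58]. Speed limits (degrees/s): [159.86, 159.86, 180, 180, 180, 180].

### API

Orientations are given as [roll, pitch, yaw] about the fixed x, y, z axes, in that order (R = Rz(yaw) Ry(pitch) Rx(roll)).
In Python, from cell import ctrl, camrig gives the robot as it stands (ctrl), with the cameras (camrig).
- The arm moves only by the tool shift_gripper, called after "Request:" by a JSON object that holds its "name" and its "arguments". Schema: {"type":"object","properties":{"moves":{"type":"array","items":{"type":"number"},"minItems":5,"maxItems":100},"force":{"type":"number"},"only":{"type":"string"},"quiet":{"type":"boolean"},"lines":{"type":"string"}},"required":["moves"],"additionalProperties":false}. moves is one flat list of numbers that holds 1 to 20 rows one after another, with no inner brackets; each row has 5 numbers: the finger opening in m, then dx, dy, dz in shares of the most that a row can go, 1 being 50 mm, then a turn about the tool's z in parts of the range, where 1.0 means 90 degrees; each row shifts and turns the commanded pose from where the row before left it, along the tool's axes as they then stand; what a row does not reach is not made up. A row lasts 1/10 s, in which the tool goes at most 0.05 m and 8.59 degrees, less where a joint would pass 70% of its speed; a pose out of reach is approached as far as the arm can. The fingers move at their own pace and stop on an object; force is the grip in N (left out, the last holds). Time passes only in rows, so rows that do not move let the fingers close. The tool returns the time, the measured TCP pose, the force, the opening and the grip force at its end. only (a regular expression) keeps the lines of the reply that match it, lines (a string "A,B") keeps lines A to B, and quiet returns only ok. Shift and turn numbers lie between -1 and 1, and a call with a number outside is refused. Input that does not fit is refused with a message, and nothing moves.
- ctrl.state(): the state, without advancing time (a new reading comes with each control period).
- camrig.capture(name): name is "scene" or "top" or "wrist"; returns the picture (480x640x3 uint8, blue, green, red); there is no depth.
- camrig.get_calibration(name): a dict with "mtx" (3x3 intrinsics, pixels), "R" (3x3) and "t" (3): a world point X has camera coordinates R X + t. Camera axes: x right, y down, z forward; pixel columns grow to the right and rows downward; lengths in m; the calibration is good to about 2 mm. A picture is of the moment at which its call begins: read the wrist's pose just before it. get_calibration takes no time and is no camera call; for the wrist camera it gives the pose at the moment of the call.
- ctrl.sign_off(): hands the job in; it is judged then, once.
The state is a dict: "time_s": time; "q": joint angles; "joint_vel": joint speeds; "joint_torque": joint torques, N m; "tcp_pos": TCP position; "orientation": TCP orientation; "wrist_force": force on the tool from outside, world axes, zero at the start; "moment": the same for the moment, N m; "gripper_width": finger opening in m; "gripper_force": force on a finger pad.
Only numpy, scipy, OpenCV 4.12 (cv2) and the standard library are available. Lean on these libraries where they do the work, as an engineer would, in place of code of your own. Each camera call takes 0.05 s, during which the arm holds its last target. There are 200 camera calls.

### The job

Start the bench polisher: slide the yellow transport lock on its control box all the way to its end stop, away from the dial's pointer, then turn the black spring-return dial clockwise past the first two clicks (green, yellow) to the third, red mark. The dial springs back if let go, so finish while still holding it with the gripper steady on the red mark, the lock still fully home at its end stop; leave the tools and the jar lying on the bench alone.

Things in the scene. Friction and masses are not known exactly. Their poses are not given: they have to be found in the camera images.
- polisher: Fixed green bench polisher. Origin: on the bench under the centre of its control box (220 x 220 x 60 mm high, grey top); level, z up; place and yaw vary. -x is the side towards the robot. Behind the box (x 110 to 270 mm): motor and two buffing wheels, up to 155 mm high, y up to 150 mm either side. Dial axis at (40, -30) mm in this frame.
- lock (a joint): Transport lock: m moved along the polisher's +y; 0 = locked end, 0.07 = end stop (fully home). Starts between 0 and 0.012. About 4 N of friction, stays where left. Its steel tongue stands in the way of the dial's pointer until slid away.
- lock_grip (a point): Middle of the yellow lock grip, 25 mm above the box top, 13 mm below the grip's top. Grip: upright block 30 mm (polisher x) by 18 mm (polisher y, the slide direction), on a 34 x 26 mm base 8 mm high. At (-60, -19) mm in the polisher frame at lock = 0; axes parallel to it. A steel tongue 10 mm wide, its top 13 mm above the box, runs from it 67 mm towards +x.
- dial (a joint): Spring-return dial, rad, growing clockwise seen from above: 0 = rest, clicks (detents) at 0.4, 0.8 and 1.2, the third, at the red dot, being 1.2; hard stop at 1.45. The spring pulls back with 0.10 N m at rest to 0.19 N m at the third click; each click adds about 0.04 N m. No click holds it: let go, it returns to 0.
- dial_grip (a point): On the dial's vertical axis, in its black bar grip, 30 mm above the box top (90 mm above the bench), 14 mm below the bar's top. The bar is 56 mm long (point x), 16 mm thick (point y), on a 60 mm wide disc whose top is 14 mm above the box. Axes turn with the dial; parallel to the polisher's at dial = 0.
- red_dot (a point): Red dot (14 mm) on the box top, 57 mm from the dial axis: where the pointer points at the third click. Smaller dots on the same circle: white (rest), green (first click), yellow (second).
- dial_pointer (a point): End of the white pointer of the dial, 46 mm from the axis on the point's -x side, 9 mm above the box top; pointer 8 mm wide, 8 mm high.
- screwdriver: Bystander, not to be moved: red screwdriver, 220 mm long, on the bench; origin at its underside, at mid-length, long side along x.
- wrench: Bystander, not to be moved: stainless steel wrench, 220 mm long, on the bench; origin at its underside, at mid-length, long side along x.
- mallet: Bystander, not to be moved: mallet with blue head 90 mm wide and 56 mm high, wooden handle, 250 mm long, on the bench; origin at its underside, at mid-length, long side along x.
- socket_rail: Bystander, not to be moved: aluminium rail 220 mm long with six steel sockets, 34 mm high, on the bench; origin at its underside, at mid-length, long side along x.
- screw_jar: Bystander, not to be moved: glass screw jar with red cap, 64 mm across, 85 mm high, on the bench; origin at its underside.

How it is judged:
By the outcome, as a careful person would: the job done as asked, in the order asked, and still so for the second after the job is handed in, while the arm keeps its last pose, push and grip.
It also fails if it takes over 51 s, if anything falls off the work surface, if the arm or the gripper's body presses on something with over 40 N, if the wrist force passes 120 N, or if a joint passes its speed limit or range.

## Working session

There is one attempt and no reset: what is moved stays moved. The work goes in short steps, Python scripts to look and compute and a tool call to move; the robot and the scene stay as the last step left them, time stands still between calls to the robot, and variables do not carry over. Pictures are saved under pics/ and viewed, at most 10 in all, crops included, and the job is handed in when it is done.

```bash
ls; mkdir -p pics
```

Run:
```python
from cell import ctrl, camrig
import cv2,numpy as np
for n in("scene","top"):
    im=camrig.capture(n);cv2.imwrite(f"pics/{n}0.png",im)
    c=camrig.get_calibration(n);print(n,np.round(c["mtx"],1).tolist(),np.round(c["R"],3).tolist(),np.round(c["t"],3))
s=ctrl.state();print(s["time_s"],s["tcp_pos"],s["orientation"])
```

```text
cell.py
pics
scene [[488.1, 0.0, 320.7], [0.0, 488.1, 236.8], [0.0, 0.0, 1.0]] [[-0.478, 0.878, -0.002], [0.518, 0.28, -0.808], [-0.709, -0.388, -0.589]] [ 0.221 -0.192  1.854]
top [[463.3, 0.0, 322.9], [0.0, 463.3, 243.7], [0.0, 0.0, 1.0]] [[-0.009, -1.0, 0.006], [-0.996, 0.008, -0.09], [0.09, -0.007, -0.996]] [-0.004  0.487  1.39 ]
0.1 [0.19968319 0.59155373 0.22169022] [-1.79892103e+02 -1.98491210e-02  1.61333954e+02]
```

View pics/scene0.png

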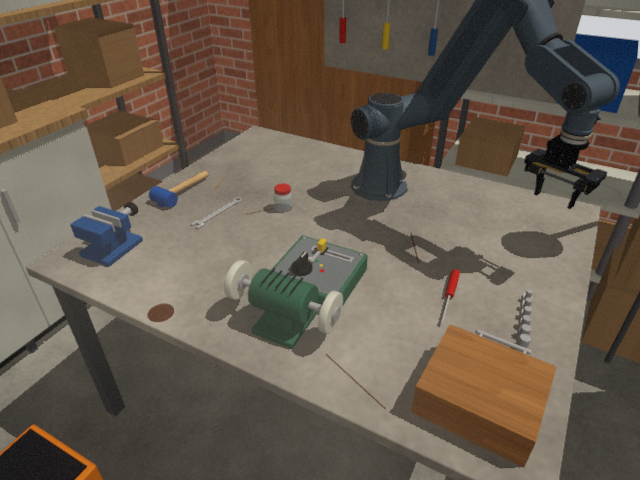

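View pics/top0.png

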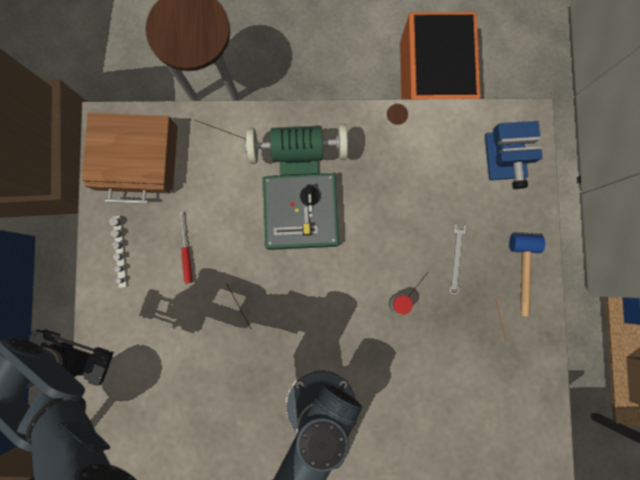

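The top view shows the box at about (300,210), the yellow grip at (307,229), the dial at (310,195) and the red dot at (293,204). The bystanders are well clear. I'll measure roughly here, then bring in the wrist camera.

Create h.py:
```python
from cell import ctrl, camrig
import cv2,numpy as np
def ray(c,p):
    R=np.array(c["R"]);t=np.array(c["t"]);d=R.T@np.linalg.inv(c["mtx"])@[p[0],p[1],1]
    return -R.T@t,d/np.linalg.norm(d)
def plane(c,p,z):
    o,d=ray(c,p);return o+d*(z-o[2])/d[2]
def tri(rays):
    A=sum(np.eye(3)-np.outer(d,d) for o,d in rays);b=sum((np.eye(3)-np.outer(d,d))@o for o,d in rays)
    return np.linalg.solve(A,b)
HSV={"yellow":((20,130,90),(34,255,255)),"red":((0,150,90),(8,255,255)),"green":((50,60,30),(85,255,255))}
def blobs(im,col,amin=4):
    h=cv2.cvtColor(im,cv2.COLOR_BGR2HSV);m=cv2.inRange(h,*HSV[col])
    n,_,st,ce=cv2.connectedComponentsWithStats(m)
    return [(st[i].tolist(),ce[i].round(1).tolist()) for i in range(1,n) if st[i][4]>=amin],m
```

Run:
```python
from h import *
for n,(x0,y0,x1,y1) in {"scene":(225,225,380,345),"top":(240,150,350,260)}.items():
    im=camrig.capture(n);k=np.zeros_like(im);k[y0:y1,x0:x1]=im[y0:y1,x0:x1];c=camrig.get_calibration(n)
    for col in("yellow","red"):
        for st,ce in blobs(k,col)[0]:print(n,col,st,ce,plane(c,ce,.085 if col=="yellow" else .06).round(3))
    # grey top
    if n=="top":
        bl,m=blobs(k,"green",30)
        g=m[165:250]; pts=cv2.findNonZero(m[182:255]);pts=pts+np.array([[[0,182]]])
        r=cv2.minAreaRect(pts.astype(np.float32));print(r,[plane(c,p,.06).round(3).tolist() for p in cv2.boxPoints(r)])
```

```text
scene yellow [317, 238, 9, 15, 94] [321.6, 244.8] [0.528 0.039 0.085]
scene yellow [320, 264, 3, 3, 6] [320.8, 264.8] [0.609 0.081 0.085]
scene red [320, 269, 4, 3, 11] [321.6, 270.1] [0.602 0.079 0.06 ]
top yellow [296, 209, 2, 2, 4] [296.5, 209.5] [0.583 0.069 0.085]
top yellow [303, 224, 7, 11, 66] [306.3, 228.6] [0.526 0.04  0.085]
top red [291, 202, 3, 4, 9] [291.9, 203.7] [0.604 0.084 0.06 ]
((300.4783935546875, 213.8936309814453), (66.35055541992188, 72.13257598876953), 87.95458984375) [[0.671, 0.169, 0.06], [0.677, -0.047, 0.06], [0.477, -0.052, 0.06], [0.471, 0.162, 0.06]]
```

Careful with the scale: shifts go in shares of 50 mm and turns go in shares of 90 degrees. That gives: -0.042 m is -0.84, -0.03 m is -0.6, -6.8 degrees is -0.0756.

Request:
{"name": "shift_gripper", "arguments": {"moves": [0.05,0,0,-0.6,-0.0756,0.05,0,0,-0.6,-0.0756,0.05,0,0,-0.6,-0.0756,0.05,-0.44,-0.84,0,0,0.05,-0.44,-0.84,0,0,0.05,-0.44,-0.84,0,0,0.05,-0.44,-0.84,0,0,0.05,-0.44,-0.84,0,0,0.05,-0.44,-0.84,0,0,0.05,-0.44,-0.84,0,0,0.05,-0.44,-0.84,0,0,0.05,-0.44,-0.84,0,0,0.05,-0.44,-0.84,0,0,0.05,-0.44,-0.84,0,0,0.05,-0.44,-0.84,0,0,0.05,-0.44,-0.84,0,0,0.05,0,0,0,0,0.05,0,0,0,0]}}

```text
time_s: 2.0
tcp_pos: [0.5023, 0.0542, 0.3121]
orientation: [180.0, -0.1, -178.4]
wrist_force: [0.0, -0.0, 0.1]
gripper_width: 0.0502
gripper_force: 0.0
```

Run:
```python
from h import *
s=ctrl.state();c=camrig.get_calibration("wrist");im=camrig.capture("wrist");cv2.imwrite("pics/w1.png",im)
print(s["time_s"],s["tcp_pos"].round(4),s["orientation"].round(2),s["q"].round(1),(-np.array(c["R"]).T@c["t"]).round(3),np.round(c["R"],2).tolist())
for col in("yellow","red"):
  for st,ce in blobs(im,col,15)[0]:print(col,st,ce,plane(c,ce,.098 if col=="yellow" else .06).round(4))
```

```text
2.0 [0.5023 0.0542 0.3121] [ 1.7996e+02 -8.0000e-02 -1.7843e+02] [ -6.6  15.   92.1   0.   72.9 -98.1] [0.432 0.053 0.473] [[-0.03, 1.0, 0.0], [0.97, 0.03, 0.26], [0.26, 0.01, -0.97]]
yellow [292, 213, 18, 32, 552] [300.8, 228.6] [0.5215 0.0394 0.098 ]
yellow [323, 270, 8, 9, 56] [326.5, 273.9] [0.5707 0.0677 0.098 ]
yellow [548, 370, 14, 11, 37] [555.0, 375.7] [0.6889 0.3367 0.098 ]
yellow [565, 370, 13, 7, 32] [571.3, 372.7] [0.6845 0.3548 0.098 ]
yellow [545, 377, 4, 7, 15] [546.1, 379.7] [0.6945 0.3274 0.098 ]
red [0, 0, 46, 18, 612] [18.8, 6.9] [ 0.3133 -0.2436  0.06  ]
red [600, 94, 29, 96, 1803] [614.5, 141.1] [0.425  0.3738 0.06  ]
red [331, 284, 12, 11, 102] [336.5, 288.9] [0.6034 0.0818 0.06  ]
```

View pics/w1.png

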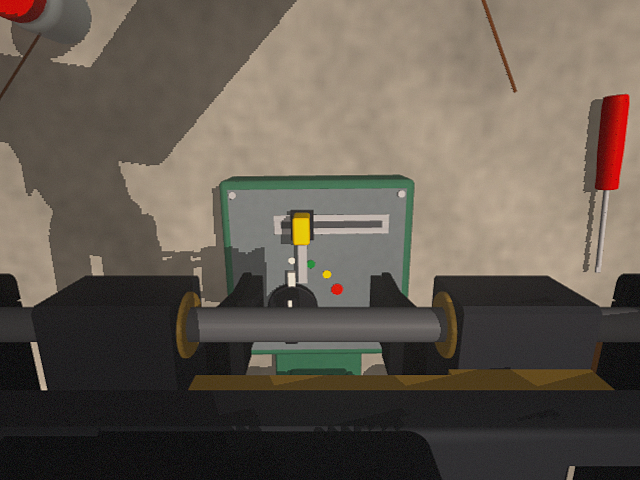

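The wrist view shows the yellow grip at (301,229), the white pointer from (292,260), the green, yellow and red dots up to (337,289), and the slot running right to (388,225). The gripper hides the dial, so I'll step back for a second view.

In the tool's units: 0.035 m is 0.7, 0.03 m is 0.6.

Request:
{"name": "shift_gripper", "arguments": {"moves": [0.05,0.7,0,0,0,0.05,0.7,0,0,0,0.05,0.6,0,0,0,0.05,0,0,0,0,0.05,0,0,0,0]}}

```text
time_s: 2.55
tcp_pos: [0.4016, 0.0533, 0.313]
orientation: [180.0, 0.1, -178.1]
wrist_force: [-0.3, 0.4, -0.3]
gripper_width: 0.0503
gripper_force: 0.0
```

Run:
```python
from h import *
s=ctrl.state();c=camrig.get_calibration("wrist");im=camrig.capture("wrist");cv2.imwrite("pics/w2.png",cv2.resize(im[190:480,200:440],None,fx=2,fy=2))
cv2.imwrite("pics/w2full.png",im)
print(s["time_s"],s["tcp_pos"].round(4),s["orientation"].round(2),(-np.array(c["R"]).T@c["t"]).round(4).tolist())
for col in("yellow","red"):
  for st,ce in blobs(im,col,15)[0]:print(col,st,ce,plane(c,ce,.098 if col=="yellow" else .06).round(4))
```

```text
2.55 [0.4016 0.0533 0.313 ] [ 1.8000e+02  8.0000e-02 -1.7814e+02] [0.3306, 0.0516, 0.4741]
yellow [292, 296, 17, 11, 169] [300.5, 301.2] [0.5036 0.0398 0.098 ]
yellow [177, 338, 5, 11, 19] [179.2, 342.7] [ 0.559  -0.0966  0.098 ]
yellow [320, 345, 8, 8, 51] [323.6, 348.9] [0.5617 0.0673 0.098 ]
yellow [447, 370, 11, 9, 37] [452.9, 373.8] [0.5895 0.2185 0.098 ]
yellow [458, 370, 8, 7, 19] [461.6, 373.5] [0.5887 0.2286 0.098 ]
yellow [467, 370, 7, 5, 16] [469.4, 372.1] [0.5866 0.2374 0.098 ]
yellow [536, 370, 35, 16, 149] [554.8, 376.0] [0.5886 0.3374 0.098 ]
yellow [570, 370, 25, 12, 120] [581.2, 375.0] [0.5863 0.3678 0.098 ]
yellow [411, 375, 13, 12, 37] [415.4, 380.9] [0.6003 0.176  0.098 ]
yellow [436, 375, 6, 6, 16] [438.1, 377.9] [0.5955 0.202  0.098 ]
yellow [545, 374, 7, 8, 22] [548.8, 377.7] [0.5911 0.3308 0.098 ]
yellow [285, 377, 9, 6, 17] [288.7, 379.7] [0.6034 0.0281 0.098 ]
yellow [429, 376, 6, 7, 15] [430.8, 378.5] [0.5965 0.1936 0.098 ]
red [0, 68, 54, 60, 2535] [25.9, 97.7] [ 0.2992 -0.2534  0.06  ]
red [582, 182, 28, 87, 1557] [595.6, 224.8] [0.4158 0.3733 0.06  ]
red [328, 358, 11, 10, 86] [333.3, 362.3] [0.6038 0.0818 0.06  ]
```

View pics/w2.png

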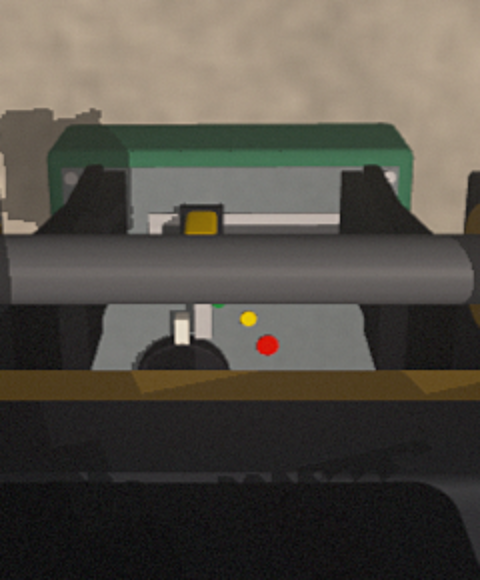

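Stepping back put the gripper's bar over the lock: the grip sits at the bar's edge and the dial is half hidden. I'll step forward instead, so the camera sits over the lock.

In the tool's units: -0.05 m is -1, -0.04 m is -0.8.

Request:
{"name": "shift_gripper", "arguments": {"moves": [0.05,-0.8,0,0,0,0.05,-1,0,0,0,0.05,-1,0,0,0,0.05,-1,0,0,0,0.05,0,0,0,0,0.05,0,0,0,0]}}

```text
time_s: 3.2
tcp_pos: [0.5935, 0.0583, 0.3109]
orientation: [180.0, -0.1, -178.2]
wrist_force: [-1.0, 0.3, 0.1]
gripper_width: 0.0501
gripper_force: 0.0
```

Run:
```python
from h import *
s=ctrl.state();c=camrig.get_calibration("wrist");im=camrig.capture("wrist");cv2.imwrite("pics/w3.png",cv2.resize(im[60:320,180:460],None,fx=2,fy=2))
cv2.imwrite("pics/w3full.png",im);np.savez("pics/c3.npz",**{k:np.array(c[k]) for k in("mtx","R","t")})
print(s["time_s"],s["tcp_pos"].round(4),s["orientation"].round(2),(-np.array(c["R"]).T@c["t"]).round(4).tolist())
for col in("yellow","red"):
  for st,ce in blobs(im,col,15)[0]:print(col,st,ce,plane(c,ce,.098 if col=="yellow" else .06).round(4))
```

```text
3.2 [0.5935 0.0583 0.3109] [ 1.7998e+02 -1.3000e-01 -1.7821e+02] [0.523, 0.0567, 0.4723]
yellow [289, 126, 20, 32, 578] [298.4, 141.0] [0.5247 0.0394 0.098 ]
yellow [322, 193, 9, 9, 66] [325.7, 197.2] [0.5789 0.068  0.098 ]
yellow [177, 334, 5, 13, 25] [178.7, 339.2] [ 0.7439 -0.091   0.098 ]
yellow [529, 371, 12, 7, 24] [535.5, 374.6] [0.7771 0.3175 0.098 ]
yellow [250, 375, 10, 6, 18] [254.1, 377.2] [ 0.7904 -0.007   0.098 ]
yellow [366, 377, 15, 5, 25] [373.3, 379.1] [0.7887 0.1309 0.098 ]
red [615, 5, 25, 108, 1859] [629.2, 62.7] [0.4375 0.3732 0.06  ]
red [331, 208, 12, 13, 119] [336.5, 213.9] [0.6031 0.0821 0.06  ]
```

View pics/w3.png

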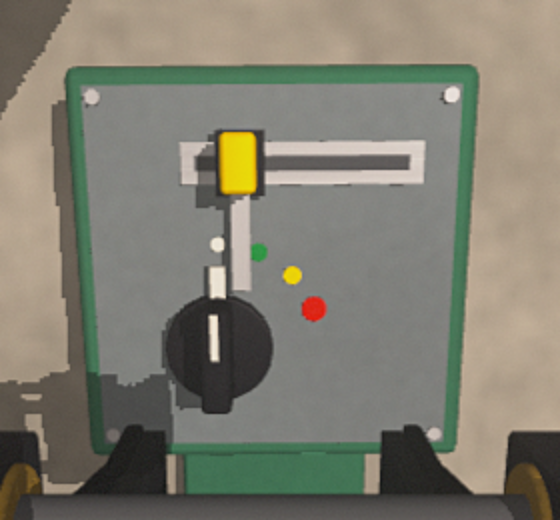

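Clear view: the grip is at crop (238,163), the pointer at (217,283) blocked by the tongue at (240,290), the dial disc at (219,346) and the red dot at (313,308). The slot's free end is on the right, at +y.

Run:
```python
from h import *
c=dict(np.load("pics/c3.npz"));f=lambda u,v:(u/2+180,v/2+60)
P=lambda u,v,z:plane(c,f(u,v),z)[:2]
sc=np.array([P(92,97,.06),P(452,94,.06),P(434,434,.06),P(112,435,.06)])
print("screws",sc.round(4).tolist(),"centre",sc.mean(0).round(4))
xa=(sc[2]+sc[3]-sc[0]-sc[1]);ya=(sc[1]+sc[2]-sc[0]-sc[3]);print("yaw",np.degrees(np.arctan2(xa[1],xa[0])),np.degrees(np.arctan2(-ya[0],ya[1])))
# disc from dark mask
im=cv2.imread("pics/w3full.png");h=cv2.cvtColor(im,cv2.COLOR_BGR2HSV)
red=plane(c,(336.5,213.9),.06)[:2]
for n,u,v,z in(("discL",166,345,.074),("discR",272,345,.074),("barfar",217,412,.104),("barnear",217,318,.104),("ptrTip",217,267,.069),("white",217,245,.06),("green",259,252,.06),("yel",292,275,.06),("gripL",219,163,.098),("gripR",258,163,.098),("gripN",238,133,.098),("gripF",238,194,.098),("slotL",180,163,.06),("slotR",425,163,.06)):print(n,P(u,v,z).round(4))
dots=[P(217,245,.06),P(259,252,.06),P(292,275,.06),red]
A=np.array([[2*x,2*y,1] for x,y in dots]);b=[(d**2).sum() for d in dots];s=np.linalg.lstsq(A,b,rcond=None)[0];print("dial circ",s[:2].round(4),np.sqrt(s[2]+s[0]**2+s[1]**2))
# two view heights
R=c["R"];R1=R@cv2.Rodrigues(np.array([0,0,np.radians(.22)]))[0]
o1=np.array([.432,.053,.473]);c1={"mtx":c["mtx"],"R":R1,"t":-R1@o1}
for n,p1,p3 in(("red",(336.5,288.9),(336.5,213.9)),("griptop far edge",(301,244.5),(299,157))):print(n,tri([ray(c1,p1),ray(c,p3)]).round(4))
ct=camrig.get_calibration("top")
print("red top+w",tri([ray(ct,(291.9,203.7)),ray(c,(336.5,213.9))]).round(4))
```

```text
screws [[0.4942, -0.0389], [0.487, 0.1498], [0.6765, 0.1567], [0.6829, -0.0331]] centre [0.5852 0.0587]
yaw 1.9131632775929626 2.052702209256007
discL [0.6237 0.001 ]
discR [0.6219 0.0595]
barfar [0.6514 0.0316]
barnear [0.6012 0.0311]
ptrTip [0.5804 0.0283]
white [0.5695 0.0276]
green [0.5727 0.0508]
yel [0.5849 0.0695]
gripL [0.5255 0.0308]
gripR [0.5249 0.0498]
gripN [0.5112 0.0398]
gripF [0.5399 0.0403]
slotL [0.5263 0.0073]
slotR [0.5224 0.1386]
dial circ [0.6237 0.0316] 0.05441724872712167
red [0.6031 0.0819 0.06  ]
griptop far edge [0.5402 0.0399 0.0916]
red top+w [ 0.6215  0.0887 -0.0351]
```

Measured: polisher at (0.585, 0.059) with yaw 2.0°, grip at (0.5255, 0.040), dial axis at (0.626, 0.0305). Going above the grip and down.

In the tool's units: 0.04 m is 0.8, 0.035 m is 0.7, -0.2 degrees is -0.0022.

Request:
{"name": "shift_gripper", "arguments": {"moves": [0.05,0.7,-0.16,0,-0.0022,0.05,0.67,-0.16,0,0,0.05,0,0,0.8,0,0.05,0,0,0.8,0,0.05,0,0,0.8,0,0.05,0,0,0.8,0,0.05,0,0,0.6,0,0.05,0,0,0,0,0.05,0,0,0,0]}}

```text
time_s: 4.15
tcp_pos: [0.524, 0.0398, 0.1234]
orientation: [180.0, -0.0, -178.1]
wrist_force: [-0.3, -0.4, 0.5]
gripper_width: 0.05
gripper_force: 0.0
```

In the tool's units: 0.02 m is 0.4, 0.018 m is 0.36.

Request:
{"name": "shift_gripper", "arguments": {"moves": [0.05,-0.02,0,0.4,0,0.05,0,0,0.36,0,0.05,0,0,0.18,0,0.05,0,0,0,0,0.015,0,0,0,0,0.015,0,0,0,0,0.015,0,0,0,0,0.015,0,0,0,0,0.015,0,0,0,0,0.015,0,0,0,0], "force": 25}}

```text
time_s: 5.15
tcp_pos: [0.5256, 0.0391, 0.0758]
orientation: [-179.9, 0.0, -178.0]
wrist_force: [-0.7, -2.6, 1.3]
gripper_width: 0.0181
gripper_force: 25.0
```

In the tool's units: 0.015 m is 0.3, 0.013 m is 0.26.

Request:
{"name": "shift_gripper", "arguments": {"moves": [0.015,0,0.2,0,0,0.015,0,0.3,0,0,0.015,0,0.3,0,0,0.015,0,0.26,0,0,0.015,0,0.16,0,0,0.015,0,0.06,0,0,0.015,0,0,0,0,0.015,0,0,0,0]}}

```text
time_s: 5.95
tcp_pos: [0.5231, 0.1049, 0.0758]
orientation: [179.9, 0.0, -178.1]
wrist_force: [-0.8, 0.6, 5.7]
gripper_width: 0.0178
gripper_force: 25.0
```

Request:
{"name": "shift_gripper", "arguments": {"moves": [0.015,0,0.04,0,0,0.015,0,0,0,0]}}

```text
time_s: 6.15
tcp_pos: [0.5231, 0.1062, 0.0758]
orientation: [180.0, 0.0, -178.0]
wrist_force: [-1.4, -2.5, 5.3]
gripper_width: 0.0183
gripper_force: 25.0
```

Request:
{"name": "shift_gripper", "arguments": {"moves": [0.015,0,0.04,0,0,0.015,0,0,0,0]}}

```text
time_s: 6.35
tcp_pos: [0.5231, 0.1067, 0.0758]
orientation: [-179.9, -0.0, -178.0]
wrist_force: [-2.2, -8.1, 5.1]
gripper_width: 0.0185
gripper_force: 25.0
```

In the tool's units: 0.002 m is 0.04.

Request:
{"name": "shift_gripper", "arguments": {"moves": [0.015,0,0.04,0,0,0.015,0,0,0,0]}}

```text
time_s: 6.55
tcp_pos: [0.5231, 0.1069, 0.0758]
orientation: [-179.7, -0.0, -177.9]
wrist_force: [-2.2, -14.7, 6.0]
gripper_width: 0.0179
gripper_force: 25.0
```

Request:
{"name": "shift_gripper", "arguments": {"moves": [0.015,0,0.04,0,0,0.015,0,0,0,0,0.015,0,0,0,0]}}

```text
time_s: 6.85
tcp_pos: [0.5231, 0.107, 0.0758]
orientation: [-179.6, -0.1, -177.8]
wrist_force: [-1.6, -20.6, 5.8]
gripper_width: 0.0176
gripper_force: 25.0
```

The push rose to 20 N with no further travel, so the lock is at its end stop. Release, lift and check.

In the tool's units: -0.045 m is -0.9, -0.04 m is -0.8.

Request:
{"name": "shift_gripper", "arguments": {"moves": [0.045,0,0,0,0,0.045,0,0,0,0,0.045,0,0,0,0,0.05,0,0,-0.6,0,0.05,0,0,-0.8,0,0.05,0,0,-0.8,0,0.05,-0.4,-0.3,-0.8,0,0.05,-0.5,-0.4,-0.8,0,0.05,-0.5,-0.4,-0.9,0,0.05,0,0,0,0,0.05,0,0,0,0,0.05,0,0,0,0]}}

```text
time_s: 8.05
tcp_pos: [0.59, 0.0624, 0.3034]
orientation: [179.9, -0.2, -178.0]
wrist_force: [-0.6, -0.3, 0.4]
gripper_width: 0.0501
gripper_force: 0.0
```

Run:
```python
from h import *
s=ctrl.state();c=camrig.get_calibration("wrist");im=camrig.capture("wrist");cv2.imwrite("pics/w4.png",cv2.resize(im[60:320,180:460],None,fx=2,fy=2))
cv2.imwrite("pics/w4full.png",im);np.savez("pics/c4.npz",**{k:np.array(c[k]) for k in("mtx","R","t")})
print(s["tcp_pos"].round(4),s["orientation"].round(2),s["wrist_force"].round(1))
for col in("yellow","red"):
  for st,ce in blobs(im,col,40)[0]:print(col,st,ce,plane(c,ce,.098 if col=="yellow" else .06).round(4))
```

```text
[0.59   0.0624 0.3034] [ 179.91   -0.25 -178.02] [-0.6 -0.3  0.4]
yellow [353, 130, 21, 32, 630] [363.0, 144.9] [0.5223 0.1057 0.098 ]
yellow [318, 198, 9, 9, 70] [321.7, 201.9] [0.5786 0.0683 0.098 ]
red [615, 9, 25, 108, 1859] [629.3, 67.0] [0.4378 0.3729 0.06  ]
red [327, 213, 13, 13, 121] [332.7, 218.7] [0.603 0.082 0.06 ]
```

View pics/w4.png

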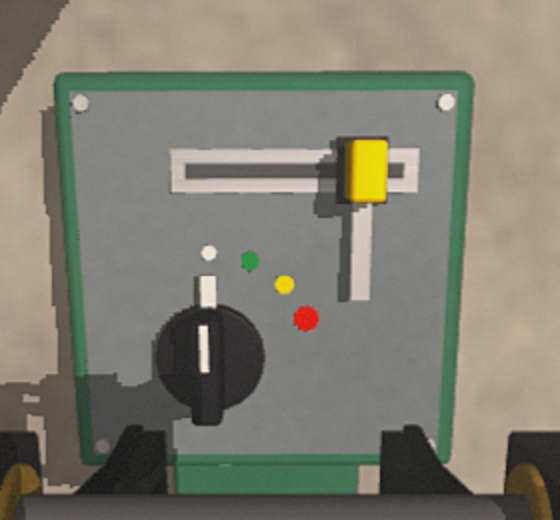

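The lock now sits at (363,145) in full-image pixels, far right in its slot, and the tongue is clear of the pointer, which is still on the white dot. Moving over the dial and taking a second view to check the bar height.

In the tool's units: 0.04 m is 0.8, 0.03 m is 0.6.

Request:
{"name": "shift_gripper", "arguments": {"moves": [0.05,-0.344,-0.328,0.6,0,0.05,-0.344,-0.328,0.6,0,0.05,0,0,0.8,0,0.05,0,0,0,0,0.05,0,0,0,0]}}

```text
time_s: 8.6
tcp_pos: [0.6257, 0.0305, 0.204]
orientation: [179.9, -0.3, -178.0]
wrist_force: [0.7, 1.0, -0.2]
gripper_width: 0.0502
gripper_force: 0.0
```

Run:
```python
from h import *
s=ctrl.state();c=camrig.get_calibration("wrist");im=camrig.capture("wrist")
c4=dict(np.load("pics/c4.npz"));im4=cv2.imread("pics/w4full.png")
print(s["tcp_pos"].round(4),s["orientation"].round(2))
def white(im,box):
    x0,y0,x1,y1=box;h=cv2.cvtColor(im,cv2.COLOR_BGR2HSV);m=cv2.inRange(h,(0,0,150),(179,60,255));k=np.zeros_like(m);k[y0:y1,x0:x1]=m[y0:y1,x0:x1]
    n,_,st,ce=cv2.connectedComponentsWithStats(k);return [(st[i].tolist(),ce[i].round(1).tolist()) for i in range(1,n) if st[i][4]>20]
a=white(im4,(255,215,320,255));b=white(im,(200,100,420,330));print(a,b)
for x in a:
  for y in b:
    o1,d1=ray(c4,x[1]);o2,d2=ray(c,y[1]);n=np.cross(d1,d2);print(x[1],y[1],tri([(o1,d1),(o2,d2)]).round(4),"gap",abs((o2-o1)@n/np.linalg.norm(n)).round(4))
cv2.imwrite("pics/w5.png",im)
```

```text
[0.6257 0.0305 0.204 ] [ 179.94   -0.26 -178.03]
[([279, 223, 6, 23, 97], [281.4, 233.7])] [([200, 100, 13, 155, 1239], [204.2, 195.4]), ([290, 100, 100, 22, 1086], [336.9, 110.2]), ([358, 118, 12, 5, 29], [363.1, 119.3]), ([384, 121, 5, 15, 23], [385.3, 127.8]), ([411, 125, 9, 65, 434], [415.9, 160.8]), ([392, 133, 12, 14, 38], [399.6, 137.5]), ([309, 152, 12, 12, 100], [314.3, 157.3]), ([309, 172, 12, 23, 261], [314.5, 182.6]), ([312, 205, 6, 33, 197], [314.5, 220.9]), ([203, 262, 10, 4, 37], [207.2, 263.4]), ([203, 274, 14, 31, 303], [210.8, 288.7]), ([411, 300, 9, 7, 38], [416.2, 302.6])]
[281.4, 233.7] [204.2, 195.4] [0.5365 0.0536 0.4344] gap 0.0189
[281.4, 233.7] [336.9, 110.2] [0.5549 0.0392 0.3128] gap 0.0173
[281.4, 233.7] [363.1, 119.3] [0.556  0.0412 0.3069] gap 0.0134
[281.4, 233.7] [385.3, 127.8] [0.5566 0.043  0.3056] gap 0.0099
[281.4, 233.7] [415.9, 160.8] [0.5594 0.0457 0.3036] gap 0.0027
[281.4, 233.7] [399.6, 137.5] [0.5574 0.0442 0.305 ] gap 0.0073
[281.4, 233.7] [314.3, 157.3] [0.5624 0.0365 0.2836] gap 0.0176
[281.4, 233.7] [314.5, 182.6] [0.5731 0.0347 0.2391] gap 0.0144
[281.4, 233.7] [314.5, 220.9] [0.6108 0.0293 0.1058] gap 0.0004
[281.4, 233.7] [207.2, 263.4] [0.517  0.0615 0.4769] gap 0.0003
[281.4, 233.7] [210.8, 288.7] [0.5184 0.0579 0.46  ] gap 0.0067
[281.4, 233.7] [416.2, 302.6] [0.5639 0.0441 0.3259] gap 0.0191
```

View pics/w5.png

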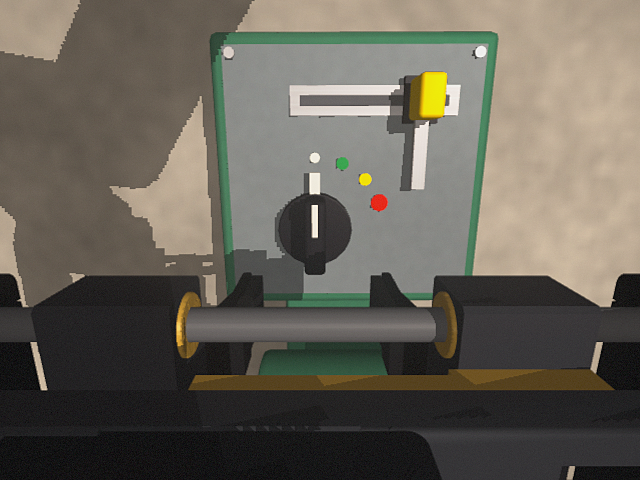

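The bar top triangulates to z ≈ 0.105 (text: 0.104), and the mark at (314,221) lies on the dial axis line. I'll grip high, with the TCP at 0.090, so that the gripper body clears the 155 mm motor when turned.

In the tool's units: 0.04 m is 0.8, 0.024 m is 0.48.

Request:
{"name": "shift_gripper", "arguments": {"moves": [0.05,0,0,0.8,0,0.05,0,0,0.8,0,0.05,0,0,0.48,0,0.05,0,0,0.2,0,0.05,0,0,0,0,0.05,0,0,0,0]}}

```text
time_s: 9.25
tcp_pos: [0.6289, 0.0296, 0.0935]
orientation: [-180.0, 0.2, -178.0]
wrist_force: [-0.8, -0.9, -0.1]
gripper_width: 0.0499
gripper_force: 0.0
```

Request:
{"name": "shift_gripper", "arguments": {"moves": [0.012,0,0,0,0,0.012,0,0,0,0,0.012,0,0,0,0,0.012,0,0,0,0,0.012,0,0,0,0,0.012,0,0,0,0,0.012,0,0,0,0], "force": 45}}

```text
time_s: 9.95
tcp_pos: [0.6272, 0.0294, 0.0914]
orientation: [-180.0, -0.0, -178.1]
wrist_force: [-0.3, -0.8, 1.2]
gripper_width: 0.0152
gripper_force: 45.0
```

In the tool's units: 5 degrees is 0.0556.

Request:
{"name": "shift_gripper", "arguments": {"moves": [0.012,0,0,0,0.0556,0.012,0,0,0,0.0556,0.012,0,0,0,0.0556,0.012,0,0,0,0.0556,0.012,0,0,0,0]}}

```text
time_s: 10.45
tcp_pos: [0.6272, 0.0289, 0.0914]
orientation: [-179.9, 0.0, 162.0]
wrist_force: [-0.7, -0.7, 1.8]
gripper_width: 0.0156
gripper_force: 45.0
```

```bash
python3 -c "
from cell import ctrl, camrig;s=ctrl.state();print(s['moment'].round(2),s['q'].round(1))"
```

```text
[-0.45  0.17  0.08] [ -7.5  39.8  87.6  -0.1  52.5 -79.4]
```

In the tool's units: 5 degrees is 0.0556.

Request:
{"name": "shift_gripper", "arguments": {"moves": [0.012,0,0,0,0.0556,0.012,0,0,0,0.0556,0.012,0,0,0,0.0556,0.012,0,0,0,0.0556,0.012,0,0,0,0.0556,0.012,0,0,0,0.0556,0.012,0,0,0,0.0556,0.012,0,0,0,0.0556,0.012,0,0,0,0.0444,0.012,0,0,0,0.0528,0.012,0,0,0,0,0.012,0,0,0,0], "force": 55}}

```text
time_s: 11.65
tcp_pos: [0.6264, 0.0281, 0.0914]
orientation: [-179.8, 0.1, 113.4]
wrist_force: [-1.9, -4.6, 2.8]
gripper_width: 0.0159
gripper_force: 55.0
```

Run:
```python
from h import *
s=ctrl.state();print(s['moment'].round(2),s['wrist_force'].round(1))
for n,(y0,y1,x0,x1) in {"top":(165,255,255,345),"wrist":(0,480,0,640),"scene":(215,315,250,390)}.items():
    c=camrig.get_calibration(n);im=camrig.capture(n)
    cv2.imwrite(f"pics/{n}6.png",im);
a=cv2.imread("pics/wrist6.png");t=cv2.resize(cv2.imread("pics/top6.png")[165:255,255:345],(240,240),interpolation=cv2.INTER_CUBIC);sc=cv2.resize(cv2.imread("pics/scene6.png")[215:315,250:390],(336,240),interpolation=cv2.INTER_CUBIC)
out=np.zeros((600,640,3),np.uint8);out[:360,:]=a[:360];out[360:,:240]=t;out[360:,250:586]=sc;cv2.imwrite("pics/m6.png",out)
```

```text
[-0.93  0.43  0.13] [-1.9 -4.6  2.8]
```

View pics/m6.png

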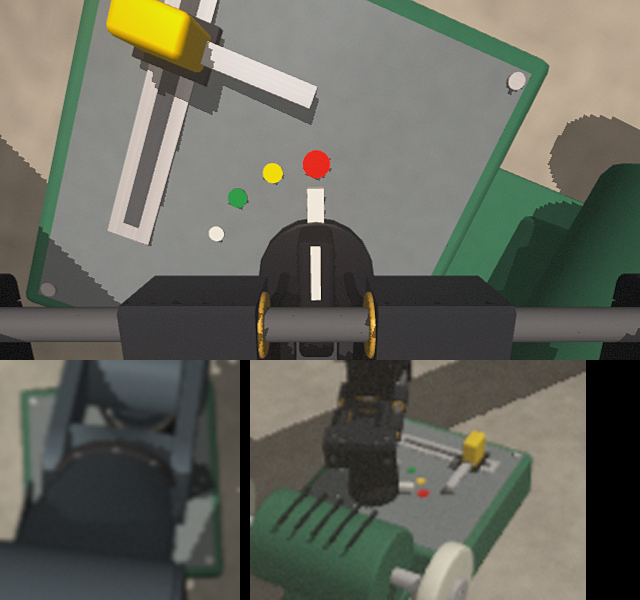

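The pointer at (316,205) is aimed at the red dot at (316,164). The lock is still at the far end of its slot. One check by the numbers.

Run:
```python
from h import *
c=camrig.get_calibration("wrist");s=ctrl.state();a=cv2.imread("pics/wrist6.png")
O=np.array([.6262,.0301]);ang=lambda p:np.degrees(np.arctan2(*(p-O)[::-1]))
for n,p,z in(("ptr tip",(315.5,189),.069),("bar mark near",(315.5,248),.104),("bar mark far",(316,298),.104),("white",(216,234),.06)):
    q=plane(c,p,z)[:2];print(n,q.round(4),ang(q).round(1))
for col in("red","yellow"):
  for st,ce in blobs(a[:300],col,100)[0]:
    q=plane(c,ce,.06 if col=="red" else .098)[:2];print(col,st,ce,q.round(4),ang(q).round(1))
print(s["time_s"],s["orientation"].round(2),s["joint_vel"].round(2))
```

```text
ptr tip [0.6073 0.0714] 114.6
bar mark near [0.6153 0.0531] 115.3
bar mark far [0.6244 0.0325] 126.2
white [0.5684 0.0271] -177.0
red [303, 150, 27, 28, 603] [316.0, 163.7] [0.6029 0.0822] 114.1
yellow [106, 0, 105, 72, 4751] [158.6, 30.6] [0.5285 0.1061] 142.1
yellow [263, 163, 20, 20, 316] [272.3, 172.6] [0.5869 0.0741] 131.8
11.8 [-1.7984e+02  9.0000e-02  1.1339e+02] [-0.1  -0.07 -0.04 -0.07 -0.05  0.01]
```

In the tool's units: 0.3 degrees is 0.0033.

Request:
{"name": "shift_gripper", "arguments": {"moves": [0.012,0,0,0,0.0033,0.012,0,0,0,0,0.012,0,0,0,0,0.012,0,0,0,0]}}

```text
time_s: 12.2
tcp_pos: [0.6264, 0.0281, 0.0914]
orientation: [-179.8, 0.1, 113.1]
wrist_force: [-2.1, -4.2, 2.8]
gripper_width: 0.0155
gripper_force: 55.0
```

```bash
python3 -c "
from cell import ctrl, camrig;print(ctrl.sign_off())"
```

```text
the job is handed in; nothing more can be done
None
```

The lock is at its end stop and the gripper is holding the dial on the red mark, about 1.2 rad clockwise; I handed the job in at 12.2 s without touching the tools or the jar.

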